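Power up the repaired board and hold its self-test

TASK

Power up the repaired circuit board for its self-test: first press the raised end (white dot) of the green rocker on the socket box to switch it on, then push the blue key on the grey bench supply fully in, then press the red button on the test jig and finish the program while still holding it down with the fingers. Nothing is to be picked up: leave the yellow and white keys out, and do not touch the circuit board or disturb the multimeter, flux jar or screwdriver.

Things in the scene. Friction and masses are not known exactly. Their poses are not given: they have to be found in the camera images.
- outlet: White switched socket box fixed to the bench, 200 x 70 x 45 mm (its x, y, z); origin at the centre of its underside. Two round grey outlets on top towards its -x end, the green rocker towards its +x end. May stand left or right of the supply.
- rocker (a joint): Green rocker, rad: 0 = off (the +x half, with the white dot, slopes up at 0.3 rad, its outer end 64 mm above the bench), 0.30 = fully on (that half level at 55 mm, the other half up). Starts within 0.03 of off. No spring: about 3 N at the dot moves it and it stays. A finger reaching past the pivot onto the other half blocks it.
- rocker_on (a point): The white dot on the rocker's upper surface, on the half to be pressed, 20 mm from the pivot; moves with the rocker. The rocker is 64 mm long (along the socket box's x), 32 mm wide and V-shaped from the side; its pivot is 50 mm from the box's origin along the box's +x, 55 mm above the bench.
- supply: Grey bench supply fixed to the bench, 170 x 250 x 60 mm (x, y, z), black top panel; origin at the centre of its underside. Three round keys in a row along its y, 75 mm apart, 40 mm towards -x from its centre, in an order that changes. A green display and the flux jar are behind the keys.
- blue_top (a point): Centre of the top of the blue key: round cap 30 mm across on a grey collar 42 mm across and 10 mm high; the top stands 80 mm above the bench when out, 72 mm when in. Moves with the key.
- blue (a joint): Travel of the blue key, m, straight down: 0 = out, 0.008 = fully in. No spring: a push of about 3 N moves it and it stays in.
- yellow_top (a point): Centre of the top of the yellow key, same form as the blue one; to be left out.
- yellow (a joint): Travel of the yellow key, m: 0 = out, 0.008 = in.
- white_top (a point): Centre of the top of the white key, same form as the blue one; to be left out.
- white (a joint): Travel of the white key, m: 0 = out, 0.008 = in.
- jig: Black test jig fixed to the bench, 190 x 120 x 25 mm (x, y, z); origin at the centre of its underside. An aluminium frame 6 mm high round the circuit board in its +x part, the red button towards its -x end. May stand left or right of the supply.
- test_top (a point): Centre of the top of the red test button: round cap 32 mm across on a yellow housing 48 mm across and 12 mm high, 62 mm from the jig's origin towards its -x; the top stands 43 mm above the bench when up, 37 mm when down. Moves with the button.
- test (a joint): Travel of the red test button, m, straight down: 0 = up, 0.006 = fully down. Spring: starts to move at about 2 N, fully down takes 6 N, comes up again when let go.
- board: Loose green circuit board, 96 x 88 x 5 mm with parts up to 17 mm above its underside, lying in the frame on top of the jig, 35 mm from the jig's origin towards +x; origin at the centre of its underside. Not to be touched.
- meter: Loose yellow multimeter lying flat, 68 x 140 x 35 mm, between robot and supply; origin at the centre of its underside.
- flux: Loose flux jar, 40 mm across, 40 mm high, metal cap, standing on the supply's top about 85 mm behind (+x of) the row of keys; origin at the centre of its underside.
- driver: Loose screwdriver with green handle lying beyond the supply; origin near the middle of its length.
Not all that is in view belongs to the job. There is more than one size of the outlet; the job needs the larger.

How it is judged:
On the way, in this order (a step that is already met when the one before it is completed fails the run):
1. the rocker is switched on (value of joint rocker above 0.24 rad), for 0.2 s.
2. the blue key is pushed in (value of joint blue above 0.0065 m), for 0.1 s.
3. the red test button is pressed by the fingers (value of joint test above 0.004 m and contact force between the fingers and test above 1 N), for 0.2 s.
At the end, for the whole second after the job is handed in: Rocker on (above 0.24 rad), blue key in (above 6.5 mm), yellow and white keys out (below 2 mm), red button held more than 4 mm down by the fingers with more than 1 N; board within 10 mm and the other loose things within 20 mm of where they were (all of step 3 and value of joint rocker above 0.24 rad and value of joint blue above 0.0065 m and value of joint each of yellow, white below 0.002 m and distance of board from where it was at the start of the episode below 0.01 m and distance of each of meter, flux, driver from where it was at the start of the episode below 0.02 m); the arm keeps its last pose, push and grip.
It fails at once if the blue key is pushed while the rocker is not on (value of joint blue above 0.003 m and value of joint rocker below 0.2 rad).
It fails at once if the red button is pressed before rocker and blue key are both on (value of joint test above 0.003 m and (value of joint rocker below 0.2 rad or value of joint blue below 0.006 m)).
It fails at once if the yellow or white key is pushed (value of joint any of yellow, white above 0.003 m).
It fails at once if the circuit board is touched or shifted (contact force between any of the fingers, the arm and board above 0.3 N or distance of board from where it was at the start of the episode above 0.01 m).
It fails at once if the multimeter, flux jar or screwdriver is moved or lifted (distance of any of meter, flux, driver from where it was at the start of the episode above 0.02 m).
It also fails if it takes over 45 s, if anything falls off the work surface, if the arm or the gripper's body presses on something with over 40 N, if the wrist force passes 120 N, or if a joint passes its speed limit or range.

ROBOT

A 7-joint arm with a two-finger parallel gripper is mounted at the origin on the work surface. World frame = base frame: x ahead of the robot, y to its left, z up, the work surface at z = 0. Lengths are in m, angles in rad, forces in N, time in s.
With the tool pointing down it reaches from about 0.425 to 0.875 m from the base axis. Payload 4.7 kg.
Tool frame: the origin (TCP) lies at the very end of the fingers, on their centre line; the grasp point (between the pads) lies 19 mm behind it; z points along the fingers, y is the line along which they close (so a half turn about z gives the same grasp; the last joint's range is limited). The gripper opens to 87 mm and grips with 3 to 60 N. Pads are 19 mm wide; open, the fingers measure 117 mm over their backs; the gripper's body (75 mm by 190 mm) begins 51 mm behind the grasp point.
Start: joints at [1.357, 0.321, -0.07, 1.45, 0.023, 1.371, -0.057], TCP at [0.147, -0.633, 0.223] pointing down, gripper open.
Joint ranges: [-2.86, 2.86], [-0.3, 2.09], [-1.38, 1.24], [0.06, 2.45], [-1.56, 4.7], [0.09, 2.05], [-2.69, 2.69]. Speed limits (rad/s): [2.57, 2.57, 3.14, 3.14, 3.14, 3.14, 3.14].

INTERFACE

Orientations are given as a rotation vector (axis times angle).
In Python, from bench import ctrl, imaging, ticket gives the robot as it stands.
- The arm moves only by the tool jog_arm, never from a script. Its argument "rows" is text: rows parted by semicolons, each of 7 numbers parted by spaces: the shift along the tool's x, y, z in cm, then the turn, a rotation vector about the tool's x, y, z in rad, then the closure, from -1 (fully open) to 1 (shut), so that 0 is half open. A call has 1 to 5 rows; each row shifts and turns the commanded pose from where the row before left it, along the tool's axes as they then stand; what a row does not reach is not made up. A row lasts 1/8 s, in which the tool goes at most 62.5 mm and 10.7 degrees, less where a joint would pass 70% of its speed; a pose out of reach is approached as far as the arm can. A call with a gripper value outside its range is refused whole. The fingers move at their own pace and stop on an object; "force" is the grip in N (left out, the last holds). Time passes only in rows, so rows that do not move let the fingers close. It gives the time, the measured TCP pose, the force, the opening and the grip force at its end, in the units of the state.
- ctrl.get_state(): the state, without advancing time (a new reading comes with each control period).
- imaging.get_image(name): name is "scene" or "top" or "wrist"; returns a dict with "img" (400x640x3 uint8, blue, green, red), "vertical_fov" (degrees; the focal length in pixels is half the picture's height over the tangent of half this angle, whatever the lens; pixels are square), "cx", "cy" (the principal point, pixels), "origin" and "orientation" of the camera in the world. Camera axes: x right, y down, z forward; pixel columns grow to the right and rows downward; lengths in m; the calibration is good to about 2 mm. A picture is of the moment at which its call begins. There is no depth.
- ticket.close_job(): hands the job in; it is judged then, once.
The state is a dict: "time": time; "joint_positions": joint angles; "qd": joint speeds; "joint_torque": joint torques, N m; "position": TCP position; "tool_rot": TCP orientation; "ft_force": force on the tool from outside, world axes, zero at the start; "torque": the same for the moment, N m; "grip_width": opening from 0.0 (shut) to 1.0 (fully open); "grip_force": force on a finger pad.
Only numpy, scipy, OpenCV 4.12 (cv2) and the standard library are available. Lean on these libraries where they do the work, as an engineer would, in place of code of your own. Each camera call takes 0.05 s, during which the arm holds its last target. There are 200 camera calls.

## Working session

There is one attempt and no reset: what is moved stays moved. The work goes in short steps, Python scripts to look and compute and a tool call to move; the robot and the scene stay as the last step left them, time stands still between calls to the robot, and variables do not carry over. Pictures are saved under pics/ and viewed, at most 10 in all, crops included, and the job is handed in when it is done.

Besides the shell and the picture viewer there is one more tool, called after "Request:" by a JSON object that holds its "api" and its "payload", one argument or row to a line. jog_arm: Moves the arm, as the interface text tells. Its arguments: {"type":"object","properties":{"rows":{"type":"string"},"force":{"type":"number"}},"required":["rows"]}

```bash
mkdir -p pics; cat > h.py <<'E'
import numpy as np, cv2
from bench import ctrl, imaging, ticket
from scipy.spatial.transform import Rotation as R
def rot(o):
    o=np.array(o,float)
    if o.shape==(3,3): return o
    return R.from_rotvec(o).as_matrix() if o.size==3 else R.from_quat(o).as_matrix()
def plane(c,u,v,z):
    f=200/np.tan(np.radians(c['vertical_fov'])/2)
    d=rot(c['orientation'])@np.array([(u-c['cx'])/f,(v-c['cy'])/f,1]); o=np.array(c['origin'])
    return o+d*(z-o[2])/d[2]
E
python3 - <<'E'
from h import *
s=ctrl.get_state(); print(s)
for n in('scene','top'):
    c=imaging.get_image(n); cv2.imwrite(f'pics/{n}0.png',c['img']); print(n,{k:v for k,v in c.items() if k!='img'}, plane(c,320,200,0))
E
```

```text
{'time': 0.0, 'joint_positions': array([ 1.3570927 ,  0.3218167 , -0.07006006,  1.45169223,  0.02260194,
        1.37079415, -0.05690601]), 'qd': array([ 0.00076073,  0.00216339,  0.00084561, -0.00227589,  0.00067022,
        0.00051882,  0.00107558]), 'joint_torque': array([-1.03462600e-03, -4.91289318e+01, -4.04264303e-01, -3.12529850e+01,
       -6.37701130e-02,  4.36935062e-02,  1.88181325e-04]), 'position': array([ 0.14660347, -0.63267526,  0.22145676]), 'tool_rot': array([-3.11935164e+00, -3.56847350e-01,  5.12816948e-04]), 'ft_force': array([ 0.04371617, -0.23201471,  0.28421553]), 'torque': array([-0.01417825,  0.01106006,  0.08027267]), 'grip_force': 0.0, 'grip_width': 1.0035210985277692}
scene {'vertical_fov': 43.76367841521988, 'cx': 319.7369550149686, 'cy': 195.95825381046802, 'origin': array([ 1.20839296, -0.38247897,  0.84144115]), 'orientation': array([-2.13359558, -1.17547997,  0.46063211])} [ 5.50777263e-01  4.15840509e-02 -1.11022302e-16]
top {'vertical_fov': 57.85978810907108, 'cx': 320.31560183845494, 'cy': 192.46128820593725, 'origin': array([0.45219207, 0.01917838, 0.9247908 ]), 'orientation': array([-2.12535647,  2.16786405, -0.17931079])} [0.57634787 0.00747418 0.        ]
```

View pics/top0.png

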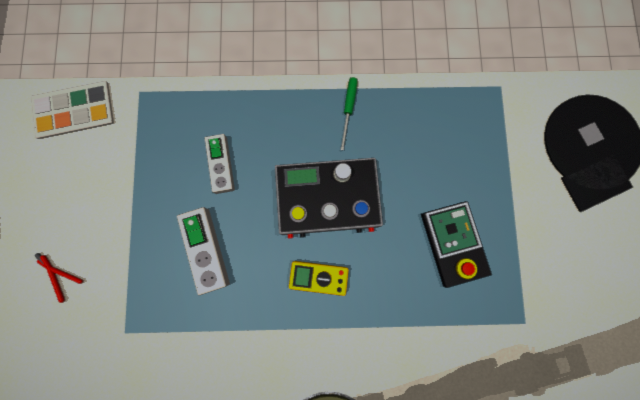

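View pics/scene0.png

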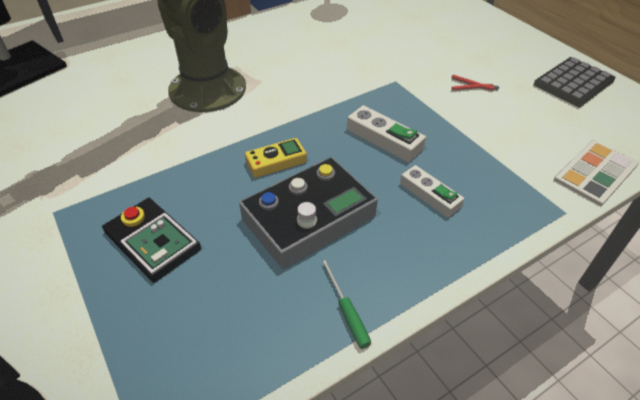

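The top view shows the larger socket box at about (203,250) and a smaller one at (218,163). The larger one fits, to be confirmed by length and a crop. The blue key is at (361,208), white at (330,211), yellow at (298,213) and the red button at (467,268). The scene view shows the same layout: red at (132,213), blue at (268,200), large rocker at (404,132).

```bash
cat > m.py <<'E'
from h import *
def blobs(c,lo,hi,win=None,amin=20):
    hsv=cv2.cvtColor(c['img'],cv2.COLOR_BGR2HSV); m=cv2.inRange(hsv,np.array(lo),np.array(hi))
    if win: w=np.zeros_like(m); x0,y0,x1,y1=win; w[y0:y1,x0:x1]=255; m&=w
    n,_,st,ce=cv2.connectedComponentsWithStats(m)
    return [(ce[i].round(1),st[i]) for i in range(1,n) if st[i][4]>=amin]
E
python3 - <<'E'
from m import *
for n,W in(('top',dict(blue=(345,195,378,222),yel=(285,200,312,225),red=(450,255,485,285),dot=(180,210,210,248),rock=(180,205,212,255),box=(170,200,235,300),sbox=(200,130,240,195))),
           ('scene',dict(blue=(255,188,282,212),yel=(312,160,340,182),red=(115,200,150,225),dot=(385,118,425,145),rock=(385,118,425,145)))):
    c=imaging.get_image(n)
    H=dict(blue=((100,120,40),(125,255,255),.08),yel=((20,120,100),(35,255,255),.08),red=((0,150,80),(10,255,255),.043),dot=((0,0,150),(180,90,255),.061),rock=((45,120,30),(85,255,255),.057),box=((0,0,120),(180,60,255),.045),sbox=((0,0,120),(180,60,255),.03))
    for k,w in W.items():
        lo,hi,z=H[k]
        for ce,st in blobs(c,lo,hi,w,6): print(n,k,ce,st,plane(c,*ce,z).round(4))
    if n=='top':
        for k,z in(('box',.045),('sbox',.03)):
            w=W[k]; m=cv2.inRange(cv2.cvtColor(c['img'],cv2.COLOR_BGR2HSV),np.array(H[k][0]),np.array(H[k][1]))[w[1]:w[3],w[0]:w[2]]
            ct=max(cv2.findContours(m,0,2)[0],key=cv2.contourArea); b=cv2.boxPoints(cv2.minAreaRect(ct))+np.array(w[:2])
            P=np.array([plane(c,*p,z) for p in b]); print(k,P[:,:2].round(3).tolist(),np.linalg.norm(P-np.roll(P,1,0),axis=1).round(3),P.mean(0))
        a=cv2.resize(c['img'][195:305,165:275],None,fx=4,fy=4,interpolation=2);b=cv2.resize(c['img'][120:230,170:280],None,fx=3,fy=3)
        o=np.zeros((440,790,3),np.uint8);o[:,:440]=a;o[:330,445:775]=b;cv2.imwrite('pics/crop.png',o)
E
```

```text
top blue [361.1 207.8] [355 202  13  13 121] [ 0.5453 -0.0877  0.08  ]
top yel [297.7 212.9] [292 207  13  13 133] [0.5362 0.0613 0.08  ]
top red [467.7 268.4] [462 263  13  12 122] [ 0.3983 -0.3428  0.043 ]
top dot [194.7 227.7] [180 210  30  38 378] [0.5076 0.3067 0.061 ]
top dot [190.1 222.2] [188 220   5   5  19] [0.5209 0.318  0.061 ]
top rock [193.6 230.9] [183 216  22  30 370] [0.5003 0.3104 0.057 ]
top box [201.6 256.4] [ 176  207   50   89 1710] [0.44   0.2934 0.045 ]
top box [190.2 222. ] [188 220   5   5  19] [0.5226 0.3233 0.045 ]
top sbox [217.7 165.3] [204 133  28  59 747] [0.6656 0.2643 0.03  ]
top sbox [213.7 142. ] [213 141   3   3   7] [0.7267 0.2758 0.03  ]
box [[0.542, 0.363], [0.561, 0.293], [0.366, 0.234], [0.349, 0.302]] [0.203 0.072 0.204 0.07 ] [0.45446025 0.29785966 0.045     ]
sbox [[0.744, 0.303], [0.751, 0.251], [0.605, 0.228], [0.598, 0.279]] [0.147 0.053 0.148 0.051] [0.67447169 0.26534114 0.03      ]
scene blue [268.  197.7] [262 192  13  13 137] [ 0.5498 -0.0875  0.08  ]
scene yel [325.2 169.2] [319 164  13  12 129] [0.5408 0.061  0.08  ]
scene red [131.1 212.6] [124 207  15  12 140] [ 0.4011 -0.341   0.043 ]
scene dot [400.2 132.4] [385 118  40  27 320] [0.5119 0.2993 0.061 ]
scene dot [409.5 131.8] [407 130   6   4  18] [0.5222 0.3201 0.061 ]
scene rock [400.5 130.4] [391 125  25  12 119] [0.5026 0.3083 0.057 ]
```

View pics/crop.png

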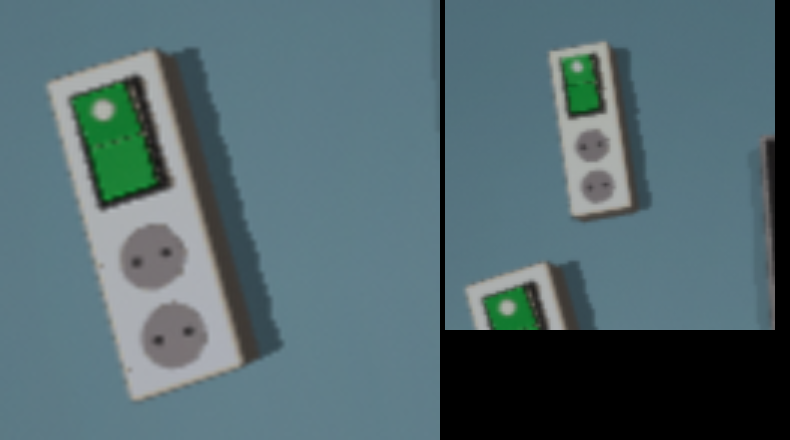

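Left panel: the larger box (measured 203 x 71 mm, white dot at crop (103,110)). Right panel: the smaller one (148 x 52 mm). The listed size is 200 x 70, so the near box at top pixel (203,250) is the right one, with its dot at (190,222).

Targets (x, y): dot (0.5215, 0.319), blue (0.5475, -0.0876), red (0.400, -0.342). Tool x is already near the box yaw of 17°, so I start moving with the fingers closed.

Request:
{"api": "jog_arm", "payload": {
  "rows": "5.2 -3 0 0 0 0 1;5.2 -3 0 0 0 0 1;5.2 -3 0 0 0 0 1;5.2 -3 0 0 0 0 1;5.2 -3 0 0 0 -0.07 1",
  "force": 20
}}

```text
time: 0.82
position: [0.3673, -0.4268, 0.2226]
tool_rot: [3.106, 0.469, -0.0]
ft_force: [1.2, -0.8, -0.3]
grip_width: 0.513
grip_force: 0.0
```

```bash
cat > go.py <<'E'
import sys
from h import *
s=ctrl.get_state(); M=rot(s['tool_rot']); p=np.array(s['position'])
print('t',s['time'],'p',p.round(4),'yaw',np.degrees(np.arctan2(M[1,0],M[0,0])).round(2),'z',M[:,2].round(3),'F',s['ft_force'].round(2),'w',round(s['grip_width'],3))
for a in sys.argv[1:]:
    t=np.array([float(v) for v in a.split(',')]); print(a,'tool cm',(M.T@(t-p)*100).round(2))
E
python3 go.py 0.55,-0.2,0.22 0.5215,0.319,0.12
```

```text
t 0.825 p [ 0.3673 -0.4268  0.2226] yaw 17.16 z [ 0. -0. -1.] F [ 1.17 -0.83 -0.29] w 0.513
0.55,-0.2,0.22 tool cm [ 24.15 -16.29   0.25]
0.5215,0.319,0.12 tool cm [ 36.73 -66.72  10.23]
```

Request:
{"api": "jog_arm", "payload": {
  "rows": "4.8 -3.3 0 0 0 0 1;4.8 -3.3 0 0 0 0 1;4.8 -3.3 0 0 0 0 1;4.8 -3.3 0 0 0 0 1;4.8 -3.3 0 0 0 0 1"
}}

```text
time: 1.45
position: [0.548, -0.1988, 0.2226]
tool_rot: [3.106, 0.465, 0.0]
ft_force: [-0.4, -0.5, -0.2]
grip_width: 0.016
grip_force: 0.0
```

Request:
{"api": "jog_arm", "payload": {
  "rows": "1.2 -5 0 0 0 0 1;1.2 -5 0 0 0 0 1;1.2 -5 0 0 0 0 1;1.2 -5 0 0 0 0 1;1.2 -5 0 0 0 0 1"
}}

```text
time: 2.08
position: [0.5308, 0.0579, 0.2226]
tool_rot: [3.106, 0.466, 0.0]
ft_force: [0.8, 0.2, 0.6]
grip_width: 0.006
grip_force: 0.0
```

Request:
{"api": "jog_arm", "payload": {
  "rows": "1.2 -5 1 0 0 0 1;1.2 -5 1 0 0 0 1;1.2 -5 2 0 0 0 1;1.2 -5 2 0 0 0 1;1.2 -5 2 0 0 0 1"
}}

```text
time: 2.7
position: [0.5152, 0.3142, 0.1418]
tool_rot: [3.107, 0.465, 0.001]
ft_force: [0.8, 0.1, 0.5]
grip_width: 0.006
grip_force: 0.0
```

Request:
{"api": "jog_arm", "payload": {
  "rows": "0 0 0 0 0 0 1;0 0 0 0 0 0 1"
}}

```text
time: 2.95
position: [0.5153, 0.3124, 0.1422]
tool_rot: [3.106, 0.466, -0.001]
ft_force: [-0.2, -1.3, 0.4]
grip_width: 0.002
grip_force: 0.0
```

```bash
python3 go.py 0.5230,0.3195,0.08; python3 -c "
from h import *
c=imaging.get_image('wrist');cv2.imwrite('pics/w1.png',c['img']);print(c['origin'])"
```

```text
t 2.95 p [0.5153 0.3124 0.1422] yaw 17.07 z [-0.    -0.001 -1.   ] F [-0.16 -1.25  0.39] w 0.002
0.5230,0.3195,0.08 tool cm [ 0.95 -0.46  6.22]
[0.58640798 0.33462798 0.3051405 ]
```

View pics/w1.png

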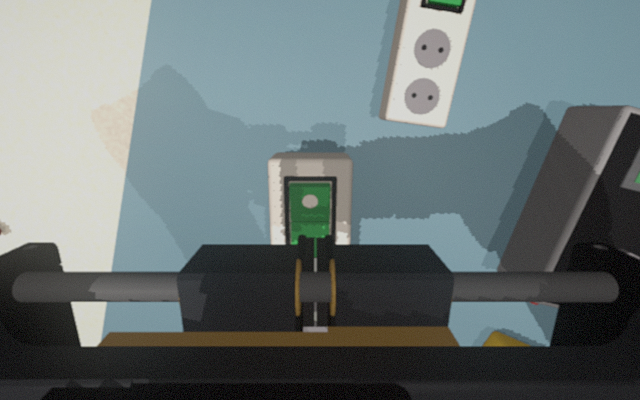

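The wrist view shows the white dot at about (310,201), ahead of the closed fingers (column 316) and nearly in line. I'll cast that ray as the second measurement.

```bash
python3 -c "
from m import *
c=imaging.get_image('wrist')
for ce,st in blobs(c,(0,0,110),(180,90,255),(292,185,330,215),20): print(ce,st,plane(c,*ce,.061))"; python3 go.py 0.5230,0.3195,0.08
```

```text
[308.6 201.1] [300 194  18  15 196] [0.52006686 0.31835795 0.061     ]
t 3.05 p [0.5163 0.3112 0.1429] yaw 16.91 z [ 0.001 -0.001 -1.   ] F [ 0.22 -0.58 -0.18] w 0.005
0.5230,0.3195,0.08 tool cm [ 0.88 -0.6   6.29]
```

Request:
{"api": "jog_arm", "payload": {
  "rows": "0.8 -0.5 2 0 0 0 1;0 0 3 0 0 0 1;0 0 1.5 0 0 0 1;0 0 0.5 0 0 0 1;0 0 0 0 0 0 1"
}}

```text
time: 3.68
position: [0.5219, 0.3199, 0.0731]
tool_rot: [-3.107, -0.465, -0.001]
ft_force: [0.4, 0.7, -0.9]
grip_width: 0.002
grip_force: 0.0
```

```bash
python3 go.py 0.5230,0.3195,0.055
```

```text
t 3.675 p [0.5219 0.3199 0.0731] yaw 17.03 z [ 0.001  0.    -1.   ] F [ 0.38  0.66 -0.89] w 0.002
0.5230,0.3195,0.055 tool cm [0.1  0.07 1.81]
```

Request:
{"api": "jog_arm", "payload": {
  "rows": "0 0 0.6 0 0 0 1;0 0 0.5 0 0 0 1;0 0 0.4 0 0 0 1;0 0 0.3 0 0 0 1;0 0 0 0 0 0 1"
}}

```text
time: 4.3
position: [0.5222, 0.3205, 0.0555]
tool_rot: [-3.107, -0.466, -0.003]
ft_force: [1.1, 0.1, 5.8]
grip_width: 0.004
grip_force: 2.9
```

Request:
{"api": "jog_arm", "payload": {
  "rows": "0 0 0 0 0 0 1;0 0 0 0 0 0 1"
}}

```text
time: 4.55
position: [0.5222, 0.3205, 0.0554]
tool_rot: [-3.107, -0.466, -0.003]
ft_force: [1.0, 0.3, 6.4]
grip_width: 0.006
grip_force: 2.9
```

Request:
{"api": "jog_arm", "payload": {
  "rows": "0 0 0.2 0 0 0 1;0 0 0.1 0 0 0 1;0 0 0 0 0 0 1"
}}

```text
time: 4.92
position: [0.5223, 0.3206, 0.0553]
tool_rot: [3.106, 0.466, 0.004]
ft_force: [-3.7, -5.2, 22.4]
grip_width: 0.003
grip_force: 11.1
```

Request:
{"api": "jog_arm", "payload": {
  "rows": "0 0 -2 0 0 0 1;0 0 -4 0 0 0 1;0 0 -4 0 0 0 1;-1 5 -1 0 0 0 1;-1 5 0 0 0 0 1"
}}

```text
time: 5.55
position: [0.5315, 0.2185, 0.1626]
tool_rot: [-3.106, -0.47, -0.002]
ft_force: [0.1, -0.3, 0.0]
grip_width: 0.004
grip_force: 0.0
```

```bash
python3 go.py 0.5475,-0.0876,0.1; python3 -c "
from h import *
c=imaging.get_image('scene');cv2.imwrite('pics/s1.png',cv2.resize(c['img'][95:175,335:445],None,fx=5,fy=5,interpolation=2))"
```

```text
t 5.55 p [0.5315 0.2185 0.1626] yaw 17.19 z [ 0.001  0.001 -1.   ] F [ 0.14 -0.34  0.05] w 0.004
0.5475,-0.0876,0.1 tool cm [-7.53 29.71  6.25]
```

View pics/s1.png

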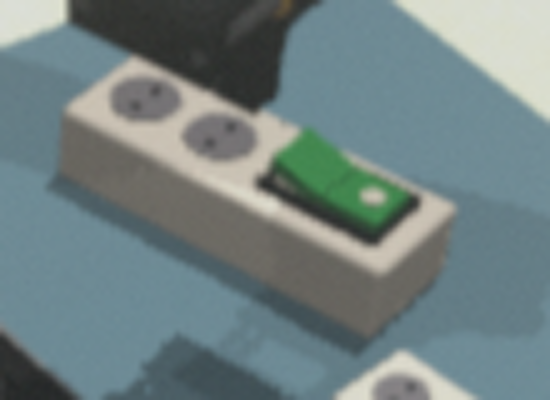

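The crop shows the dotted half level and the other half raised, so the rocker is on (force rose to 22 N at the stop). Next is the blue key.

Request:
{"api": "jog_arm", "payload": {
  "rows": "-1.5 5.9 0 0 0 0 1;-1.5 5.9 0 0 0 0 1;-1.5 5.9 0 0 0 0 1;-1.5 5.9 0 0 0 0 1;-1.5 5.9 0 0 0 0 1"
}}

```text
time: 6.22
position: [0.5459, -0.0869, 0.1614]
tool_rot: [-3.107, -0.466, 0.001]
ft_force: [1.2, -0.0, 0.1]
grip_width: 0.008
grip_force: 0.0
```

Request:
{"api": "jog_arm", "payload": {
  "rows": "0 0 1.5 0 0 0 1;0 0 0 0 0 0 1;0 0 0 0 0 0 1"
}}

```text
time: 6.6
position: [0.5465, -0.0832, 0.1466]
tool_rot: [-3.105, -0.471, 0.0]
ft_force: [0.3, 0.7, 0.4]
grip_width: 0.003
grip_force: 0.0
```

```bash
python3 - <<'E'
from m import *
c=imaging.get_image('wrist')
for ce,st in blobs(c,(100,150,40),(125,255,255),None,100): print(ce,st,plane(c,*ce,.08))
E
python3 go.py 0.5475,-0.0876,0.09
```

```text
[319.8 216.1] [ 302  198   37   38 1106] [ 0.54591172 -0.08663161  0.08      ]
t 6.65 p [ 0.5467 -0.0833  0.1469] yaw 17.24 z [ 0.  0. -1.] F [-0.36  0.37  0.11] w 0.006
0.5475,-0.0876,0.09 tool cm [-0.06  0.44  5.69]
```

Request:
{"api": "jog_arm", "payload": {
  "rows": "0 0.4 2 0 0 0 1;0 0 2 0 0 0 1;0 0 1.3 0 0 0 1;0 0 0.5 0 0 0 1;0 0 0.5 0 0 0 1"
}}

```text
time: 7.28
position: [0.5479, -0.0891, 0.0833]
tool_rot: [3.107, 0.466, 0.0]
ft_force: [0.4, -0.3, 0.2]
grip_width: 0.005
grip_force: 0.0
```

Request:
{"api": "jog_arm", "payload": {
  "rows": "0 0 0.4 0 0 0 1;0 0 0.4 0 0 0 1;0 0 0.3 0 0 0 1;0 0 0.2 0 0 0 1;0 0 0 0 0 0 1"
}}

```text
time: 7.9
position: [0.5481, -0.0892, 0.0722]
tool_rot: [3.106, 0.466, 0.001]
ft_force: [-5.0, 0.5, 10.3]
grip_width: 0.005
grip_force: 5.8
```

Request:
{"api": "jog_arm", "payload": {
  "rows": "0 0 0.1 0 0 0 1;0 0 0 0 0 0 1;0 0 -2 0 0 0 1;0 0 -3 0 0 0 1;0 0 -3 0 0 0 1"
}}

```text
time: 8.52
position: [0.5477, -0.0892, 0.1507]
tool_rot: [3.107, 0.466, 0.001]
ft_force: [0.2, 0.4, -1.1]
grip_width: 0.006
grip_force: 0.0
```

Request:
{"api": "jog_arm", "payload": {
  "rows": "-4.3 4 0 0 0 0 1;-4.3 4 0 0 0 0 1;-4.3 4 0 0 0 0 1;-4.3 4 0 0 0 0 1;-4.3 4 0 0 0 0 1"
}}

```text
time: 9.15
position: [0.3999, -0.3453, 0.1503]
tool_rot: [3.105, 0.466, 0.002]
ft_force: [0.6, -0.7, -0.1]
grip_width: 0.005
grip_force: 0.0
```

Request:
{"api": "jog_arm", "payload": {
  "rows": "0 0 0 0 0 0 1;0 0 0 0 0 0 1"
}}

```text
time: 9.4
position: [0.4013, -0.3431, 0.1498]
tool_rot: [-3.107, -0.466, -0.001]
ft_force: [-0.2, -0.3, 0.2]
grip_width: 0.005
grip_force: 0.0
```

```bash
python3 - <<'E'
from m import *
c=imaging.get_image('wrist')
for lo,hi in(((0,150,60),(8,255,255)),((172,150,60),(180,255,255))):
  for ce,st in blobs(c,lo,hi,None,60): print(ce,st,plane(c,*ce,.043))
s=imaging.get_image('scene')
o=np.zeros((400,770,3),np.uint8); o[:,:440]=cv2.resize(s['img'][140:240,235:345],None,fx=4,fy=4,interpolation=2); o[:200,445:765]=cv2.resize(c['img'],(320,200)); cv2.imwrite('pics/s2.png',o)
E
python3 go.py 0.4,-0.342,0.048
```

```text
[68.4  2.1] [58  0 20  7 85] [ 0.49248618 -0.12439601  0.043     ]
[313.1 203.5] [296 186  35  36 952] [ 0.39755459 -0.34206295  0.043     ]
t 9.5 p [ 0.402  -0.342   0.1498] yaw 17.22 z [ 0.001  0.    -1.   ] F [-1.21  0.12  0.24] w 0.005
0.4,-0.342,0.048 tool cm [-0.2  -0.06 10.18]
```

View pics/s2.png

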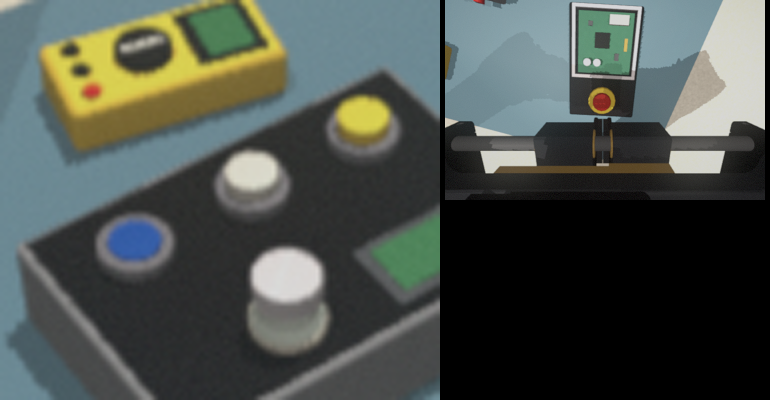

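The blue key (crop (135,240)) is down level with its collar, yellow and white are still out. The red button sits at wrist pixel (313,203), giving (0.399, -0.342). Descending now.

Request:
{"api": "jog_arm", "payload": {
  "rows": "-0.2 0 3 0 0 0 1;0 0 3 0 0 0 1;0 0 2.5 0 0 0 1;0 0 1.2 0 0 0 1;0 0 0 0 0 0 1"
}}

```text
time: 10.12
position: [0.3992, -0.343, 0.0522]
tool_rot: [-3.105, -0.469, 0.001]
ft_force: [0.1, -0.3, 0.7]
grip_width: 0.001
grip_force: 0.0
```

Request:
{"api": "jog_arm", "payload": {
  "rows": "0 0 0.6 0 0 0 1;0 0 0.4 0 0 0 1;0 0 0.4 0 0 0 1;0 0 0.3 0 0 0 1;0 0 0 0 0 0 1"
}}

```text
time: 10.75
position: [0.4003, -0.3448, 0.0409]
tool_rot: [3.104, 0.466, 0.001]
ft_force: [-7.4, 8.1, 35.7]
grip_width: 0.005
grip_force: 17.6
```

Stopped at 41 mm with 36 N, which is too high for the button's travel, so I'm taking a look.

```bash
python3 - <<'E'
from m import *
o=np.zeros((400,800,3),np.uint8)
s=imaging.get_image('scene')['img'];o[:,:480]=cv2.resize(s[160:260,75:195],None,fx=4,fy=4,interpolation=2)
w=imaging.get_image('wrist')['img'];o[:200,480:]=cv2.resize(w,(320,200))
o[200:,480:]=cv2.resize(imaging.get_image('top')['img'][190:310,400:592],(320,200))
cv2.imwrite('pics/s3.png',o)
E
python3 go.py; python3 -c "
from h import *
s=ctrl.get_state();print(s['joint_positions'].round(3),s['torque'],s['ft_force'])"
```

```text
t 10.9 p [ 0.4003 -0.3448  0.0409] yaw 17.07 z [ 0.001 -0.003 -1.   ] F [-8.35  8.74 33.93] w 0.007
[ 1.008  0.256 -0.387  1.94   0.119  0.965 -0.708] [ 1.90711445  1.93080927 -0.01623653] [-8.3485783   8.73727565 33.93257286]
```

View pics/s3.png

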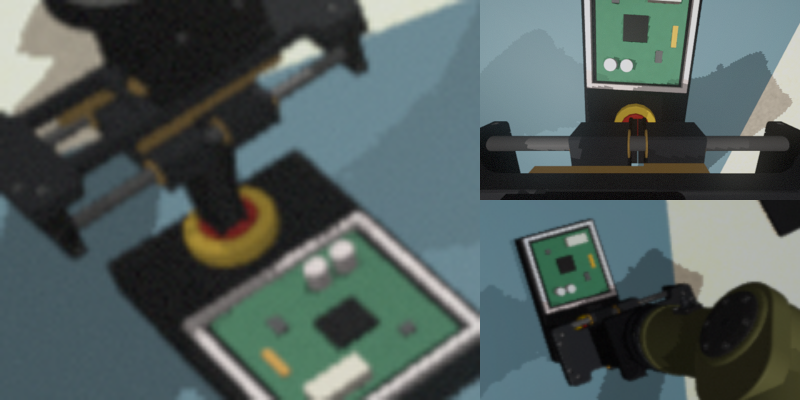

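The crop shows the fingers on the red cap, with red visible on both sides. I'll back off in small steps to see how force varies with height.

Request:
{"api": "jog_arm", "payload": {
  "rows": "0 0 -0.3 0 0 0 1;0 0 0 0 0 0 1"
}}

```text
time: 11.15
position: [0.4002, -0.3447, 0.0413]
tool_rot: [3.104, 0.466, 0.003]
ft_force: [-2.3, 3.3, 15.3]
grip_width: 0.007
grip_force: 7.7
```

Request:
{"api": "jog_arm", "payload": {
  "rows": "0 0 -0.2 0 0 0 1;0 0 0 0 0 0 1"
}}

```text
time: 11.4
position: [0.4001, -0.3447, 0.042]
tool_rot: [3.105, 0.466, 0.003]
ft_force: [0.2, -0.1, 5.3]
grip_width: 0.006
grip_force: 2.7
```

Request:
{"api": "jog_arm", "payload": {
  "rows": "0 0 -0.2 0 0 0 1;0 0 0 0 0 0 1"
}}

```text
time: 11.65
position: [0.4, -0.3447, 0.0434]
tool_rot: [3.105, 0.466, 0.003]
ft_force: [2.1, -0.5, 3.9]
grip_width: 0.008
grip_force: 2.2
```

Request:
{"api": "jog_arm", "payload": {
  "rows": "0 0 -0.1 0 0 0 1;0 0 0 0 0 0 1"
}}

```text
time: 11.9
position: [0.3994, -0.3445, 0.0438]
tool_rot: [3.106, 0.466, 0.001]
ft_force: [2.4, -1.2, 4.3]
grip_width: 0.002
grip_force: 2.1
```

Request:
{"api": "jog_arm", "payload": {
  "rows": "0 0 -0.1 0 0 0 1;0 0 0 0 0 0 1"
}}

```text
time: 12.15
position: [0.3987, -0.3442, 0.0445]
tool_rot: [3.107, 0.466, -0.0]
ft_force: [1.4, -1.3, 2.9]
grip_width: 0.002
grip_force: 1.8
```

Request:
{"api": "jog_arm", "payload": {
  "rows": "0 0 -0.1 0 0 0 1;0 0 0 0 0 0 1"
}}

```text
time: 12.4
position: [0.3985, -0.3441, 0.0454]
tool_rot: [-3.107, -0.466, 0.001]
ft_force: [2.0, -1.8, 3.6]
grip_width: 0.006
grip_force: 1.5
```

Request:
{"api": "jog_arm", "payload": {
  "rows": "0 0 -0.2 0 0 0 1;0 0 0 0 0 0 1"
}}

```text
time: 12.65
position: [0.3982, -0.3438, 0.0472]
tool_rot: [-3.106, -0.466, 0.002]
ft_force: [0.7, -0.3, 1.3]
grip_width: 0.007
grip_force: 0.9
```

The force falls like a spring up to about 47 mm, so 41 mm here is the button's real bottom stop. I'll press it back down moderately and hold.

Request:
{"api": "jog_arm", "payload": {
  "rows": "0 0 0.4 0 0 0 1;0 0 0.3 0 0 0 1;0 0 0.2 0 0 0 1;0 0 0 0 0 0 1;0 0 0 0 0 0 1"
}}

```text
time: 13.28
position: [0.3984, -0.344, 0.0411]
tool_rot: [-3.107, -0.466, 0.003]
ft_force: [-7.3, 5.5, 24.2]
grip_width: 0.004
grip_force: 12.3
```

Request:
{"api": "jog_arm", "payload": {
  "rows": "0 0 0 0 0 0 1;0 0 0 0 0 0 1;0 0 0 0 0 0 1"
}}

```text
time: 13.65
position: [0.3984, -0.344, 0.0411]
tool_rot: [-3.107, -0.466, 0.003]
ft_force: [-8.0, 4.9, 24.8]
grip_width: 0.003
grip_force: 12.3
```

```bash
python3 -c "
from bench import ticket
print(ticket.close_job())"
```

```text
the job is handed in; nothing more can be done
None
```

I switched the rocker on and pushed the blue key in (both checked in pictures), then pressed the red button to its stop and handed the job in at 13.65 s, still holding it with about 25 N; no verdict came back. The fingers read 41 mm at that stop instead of the listed 37 mm, but the force fell off like the button's spring over 6 mm of travel, so I took it as fully down.

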